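# Spare unit from the sliding-door bay of a radio console

### The job

In the sloping bay of the radio console, behind one of the two clear sliding doors, lies the spare plug-in unit with a bar grip (the one with two round knobs is not wanted). Slide the door in front of it past the other door, lift the unit out by its grip, set it down flat in the steel tray without dropping it, and then slide that door fully shut again, gently up to its rubber buffer without ramming it. Do not shift the unit with the knobs, and leave the other things on the desk where they are.

Things in the scene. Friction and masses are not known exactly. Their poses are not given: they have to be found in the camera images.
- console: Pale green desk console, fixed, 250 deep, 412 wide, 172 high at the back (meters on top to 192). Origin on the desk at the middle of its front edge; x to the back, y left, z up. From its front edge, 75 high, the face rises to the back at 30 degrees to the desk, 200 long up the slope, so its outward normal leans 30 degrees from vertical, towards the front (-x). Behind it: a left (+y) and a right (-y) bay
- left_bay (a point): Centre of the left bay's mouth, on the console's face; z out of the face (leaning 30 degrees from vertical), x up the slope, y left. The bay is 190 wide (y) with a divider between the bays; its floor is parallel to the face, 70 below it. The mouth reaches from 37 to 170 up the slope from the front edge (66 either way from here); the frame around it stands at most 4 above the face.
- right_bay (a point): The same for the right bay: centre of its mouth, on the console's face. Axes and sizes as for left_bay.
- left_door (a joint): Door of the left bay, the outer one: clear panel 5 thick, 200 wide, 188 up the slope, its mid-plane in the console's face. 0 = shut against its end stop at the left; grows (m) as it slides right (-y of the console) over the right door, up to 0.157 less what the right door is ajar (it then meets that door's pull). Rubs with about 2.5 N, stays where left; starts 0 to 12 mm ajar.
- right_door (a joint): Door of the right bay, the inner one: same panel, 10 deeper than the left door. 0 = shut against its end stop at the right; grows (m) as it slides left (+y of the console) behind the left door, up to 0.157 less what the left door is ajar. Rubs with about 2.5 N, stays where left; starts 0 to 12 mm ajar.
- left_buffer: Rubber end buffer of the left door, 100 up the slope, 8 by 8, let into the console's left cheek; the shut door's outer edge just touches it. It is hard (yields under 1 mm) and must not be rammed with more than 30 N. Origin at its centre.
- right_buffer: The same for the right door, in the right cheek.
- left_pull (a point): Middle of the top of the left door's pull. Its pull is an upright aluminium bar, 14 wide (y), 50 long up the slope (x), its centre 12 from the door's outer edge. It stands 28 above the face (25 above this door's surface). z points out of the face, x up the slope, y to the left.
- right_pull (a point): Middle of the top of the right door's pull. Its pull is an upright aluminium bar, 14 wide (y), 50 long up the slope (x), its centre 12 from the door's outer edge. It also stands 28 above the face (25 above the left door's surface). Axes as for left_pull.
- unit: The wanted unit, 0.26 to 0.49 kg, loose: aluminium box 90 (x) by 80 (y) by 22 high; on the middle of its top one black bar grip 12 thick (x), 50 long (y), 30 high; 52 high in all. Origin at the centre of its underside, z out of its top. It lies on a bay's sloping floor (z along the face's normal, x up the slope), against the ledge at the lower end; its grip ends 18 below the face.
- unit_grip (a point): Centre of the upper part of the unit's grip, 44 above its underside; axes as unit.
- other_unit: The unit that stays, in the other bay: an identical box but with two round black knobs (24 across, 18 high) in place of the grip. Origin and axes as unit.
- tray: Open steel tray fixed to the desk, 150 (x) by 170 (y), 22 high, walls and floor 5 thick. Origin under its centre at desk height, z up. It stands in front of the console, to the left or the right.
- log_pad: Clipboard with a ruled sheet, fixed flat on the desk, 150 by 190, 12 high at its clip. Origin under its centre. On the side where the tray is not.
- pencil: Loose pencil 160 long, 10 thick, lying on the desk before the console; origin under its middle.
- eraser: Loose eraser 45 by 22 by 14 on the desk before the console; origin under its middle.
- stamp: Loose wooden stamp handle, 36 across, 67 high, standing before the console; origin under its middle.
- mug: Loose white mug, 80 across, 90 high, right of the console; origin under its middle. (Nearer the robot, 0.5 m to its right, stands a fixed desk microphone 235 high; instruments 100 to 200 high stand along the back and sides.)
- headphones: Loose headphones lying flat, 40 high, left of the console; origin between the ear cups at desk height.

How it is judged (in metres and radians):
On the way, in this order (a step that is already met when the one before it is completed fails the run):
1. the door in front of the wanted unit is slid past the other door, at least 120 mm, with the unit still in its bay (distance of unit from where it was at the start of the episode below 0.02 m and ((y of other_unit in the frame of console below 0 m and value of joint left_door above 0.12 m) or (y of other_unit in the frame of console above 0 m and value of joint right_door above 0.12 m))), for 0.1 s.
2. the unit is set down flat in the tray while still held by the fingers (z of unit in the frame of tray below 0.01 m and horizontal distance between unit and tray below 0.06 m and angle between unit's own z axis and vertical below 0.08 rad and contact force between the fingers and unit above 0.5 N), for 0.06 s.
At the end, for the whole second after the job is handed in: The wanted unit rests flat on the tray's floor (within 60 mm of its centre, its underside less than 10 mm above the desk, tilted less than 0.08 rad), released and still, and the door of the bay it came from is shut to within 3 mm (z of unit in the frame of tray below 0.01 m and horizontal distance between unit and tray below 0.06 m and angle between unit's own z axis and vertical below 0.08 rad and linear speed of unit below 0.02 m/s and ((y of other_unit in the frame of console below 0 m and value of joint left_door below 0.003 m) or (y of other_unit in the frame of console above 0 m and value of joint right_door below 0.003 m))); the robot touches nothing.
It fails at once if the unit with the knobs is shifted more than 20 mm (distance of other_unit from where it was at the start of the episode above 0.02 m).
It fails at once if a door is rammed against its buffer with more than 30 N (contact force between any of left_buffer, right_buffer and console above 30 N).
It fails at once if another thing on the desk is shifted more than 30 mm (distance of any of pencil, eraser, stamp, mug, headphones from where it was at the start of the episode above 0.03 m).
It also fails if it takes over 64 s, if anything falls off the work surface, if the arm or the gripper's body presses on something with over 40 N, if the wrist force passes 120 N, or if a joint passes its speed limit or range.

### The arm

A 6-joint arm with a two-finger parallel gripper is mounted at the origin on the work surface. World frame = base frame: x ahead of the robot, y to its left, z up, the work surface at z = 0. Lengths are in mm, angles in degrees, forces in N, time in s.
With the tool pointing down it reaches from about 350 to 850 mm from the base axis. Payload 8.1 kg.
Tool frame: the origin (TCP) lies midway between the tips of the shut fingers; the grasp point (between the pads) lies 19 mm behind it (robot.grip_point_offset is the z of the grasp point in the tool frame, in mm); z points along the fingers, y is the direction in which the jaws open and shut (so a half turn about z gives the same grasp; the last joint's range is limited). The gripper opens to 93 mm and grips with 3 to 60 N. Pads are 15 mm wide; open, the fingers measure 128 mm over their backs; the gripper's body (75 mm by 188 mm) begins 65 mm behind the grasp point.
Start: joints at [62.2, 7.471, 85.268, -0, 87.261, -4.893], TCP at [233.52, 552.697, 218.635] pointing down, gripper open.
Joint ranges: [-169.43, 169.43], [-51.17, 129.36], [1.28, 143.12], [-76.62, 256.62], [0, 156.53], [-152.29, 152.29]. Speed limits (degrees/s): [136.94, 136.94, 159.86, 180, 180, 180].

### API

Orientations are given as [roll, pitch, yaw] about the fixed x, y, z axes, in that order (R = Rz(yaw) Ry(pitch) Rx(roll)).
In Python, from plant import telemetry, imaging, finish_job, robot gives the robot as it stands.
- The arm moves only by the tool servo_tool, never from a script. Its argument "plan" is a list that holds one entry, the list of rows, each a list of 5 numbers: the shift along the tool's x, y, z in m, then the turn about the tool's z in rad, then the closure, from 0 (fully open) to 1 (shut). In form: [[[x, y, z, roll, claw], ...]]. A call has 1 to 10 rows; each row is the pose to reach, as a shift and turn from the pose measured when the call began, along the tool's axes at that moment; what a row does not reach only later rows make up. A row lasts 1/12 s, in which the tool goes at most 41.7 mm and 7.16 degrees, less where a joint would pass 70% of its speed; a pose out of reach is approached as far as the arm can. A call with a gripper value outside its range is refused whole. The fingers move at their own pace and stop on an object; "grip_force" is the grip in N (left out, the last holds). Time passes only in rows, so rows that repeat a pose let the fingers close. It gives the time, the measured TCP pose, the force and the opening at its end, in the units of the state.
- telemetry.observe(): the state, without advancing time (a new reading comes with each control period).
- imaging.capture(name): name is "scene" or "side" or "wrist"; returns the picture (384x512x3 uint8, red, green, blue); there is no depth.
- imaging.camera_params(name): a dict with "camera_matrix" (3x3 intrinsics, pixels), "k1" (the pictures are not rectified: a ray, as slopes to the right and down, at radius r is drawn at 1 + k1 r^2 times it, then the intrinsics apply), "eye" and "orientation" of the camera in the world; the wrist camera has in their place "T_tool_cam" (4x4, takes a point from camera to tool coordinates, whose origin is the TCP and whose axes are the flange's). Camera axes: x right, y down, z forward; pixel columns grow to the right and rows downward; lengths in mm; the calibration is good to about 2 mm. A picture is of the moment at which its call begins: read the wrist's pose just before it. camera_params takes no time and is no camera call.
- finish_job(): hands the job in, once; it reports no verdict.
The state is a dict: "clock": time; "q": joint angles; "joint_velocities": joint speeds; "effort": joint torques, N m; "eef_pos": TCP position; "eef_rot": TCP orientation; "wrist_force": force on the tool from outside, world axes, zero at the start; "wrist_torque": the same for the moment, N m; "width": opening from 0.0 (shut) to 1.0 (fully open).
Only numpy, scipy, OpenCV 4.12 (cv2) and the standard library are available. Lean on these libraries where they do the work, as an engineer would, in place of code of your own. Each camera call takes 0.05 s, during which the arm holds its last target.

## Working session

There is one attempt and no reset: what is moved stays moved. The work goes in short steps, Python scripts to look and compute and a tool call to move; the robot and the scene stay as the last step left them, time stands still between calls to the robot, and variables do not carry over. Pictures are saved under pics/ and viewed, and the job is handed in when it is done.

Besides the shell and the picture viewer there is one more tool, called after "Request:" as name(argument=value, ...) on one line, values as JSON. servo_tool: Moves the arm, as the interface text tells. Its arguments: {"type":"object","properties":{"plan":{"type":"array","items":{"type":"array","items":{"type":"array","items":{"type":"number"}}}},"grip_force":{"type":"number"}},"required":["plan"]}

```bash
ls; mkdir -p pics
python3 - <<'E'
from plant import telemetry, imaging, robot
import cv2
print(telemetry.observe()); print([a for a in dir(robot) if a[0]!='_'])
for n in ("scene","side","wrist"):
    im=imaging.capture(n); cv2.imwrite(f"pics/{n}0.png",im[:,:,::-1]); print(n,imaging.camera_params(n))
E
```

```text
pics
{'clock': 0.0, 'q': array([ 6.21993342e+01,  7.51522461e+00,  8.53275333e+01,  2.06234682e-03,
        8.72613606e+01, -4.89482597e+00]), 'joint_velocities': array([-0.01663317,  0.01821608,  0.00361175, -0.12490181, -0.01238269,
       -0.05199562]), 'effort': array([-2.47487042e-04, -5.59803522e+01, -4.91787994e+01,  7.67135806e-02,
        3.49573698e-02, -2.61704354e-04]), 'eef_pos': array([233.25443579, 552.20078112, 217.60296598]), 'eef_rot': array([-1.79896437e+02, -1.09364129e-02,  1.57094050e+02]), 'wrist_force': array([ 0.29790266, -0.76462381,  0.16184969]), 'wrist_torque': array([-0.03937421,  0.07668129, -0.02042388]), 'width': 0.9987494728096721}
['IKError', 'grip_point_offset']
scene {'camera_matrix': array([[432.54804448,   0.        , 255.49781468],
       [  0.        , 432.54804448, 193.7056865 ],
       [  0.        ,   0.        ,   1.        ]]), 'k1': 0.008575411080202416, 'eye': array([1621.55919135, -497.40102234,  889.61830344]), 'orientation': array([-122.19623293,   -0.56422788,   66.35140271])}
side {'camera_matrix': array([[351.33942101,   0.        , 251.63698728],
       [  0.        , 351.33942101, 187.92132446],
       [  0.        ,   0.        ,   1.        ]]), 'k1': -0.047486132803957574, 'eye': array([  58.00786474, -451.77055108,  860.70843094]), 'orientation': array([-140.81974933,    0.57251524,  -45.0539446 ])}
wrist {'camera_matrix': array([[302.273897  ,   0.        , 255.16915831],
       [  0.        , 302.273897  , 190.47828623],
       [  0.        ,   0.        ,   1.        ]]), 'k1': -0.07505325246796143, 'T_tool_cam': array([[ 2.87152501e-04, -9.62528694e-01, -2.71179703e-01,
         7.43196021e+01],
       [ 9.99999764e-01,  4.45680199e-04, -5.23002070e-04,
        -4.92669445e-01],
       [ 6.24263923e-04, -2.71179489e-01,  9.62528594e-01,
        -1.66310676e+02],
       [ 0.00000000e+00,  0.00000000e+00,  0.00000000e+00,
         1.00000000e+00]])}
```

View pics/scene0.png

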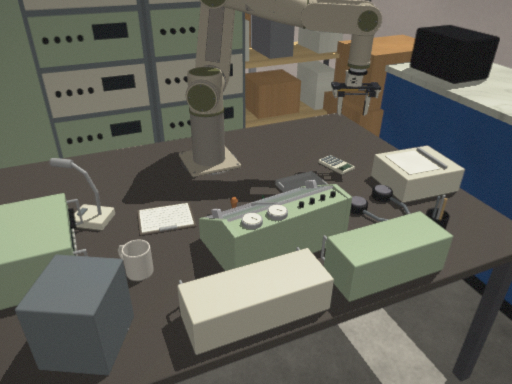

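View pics/side0.png

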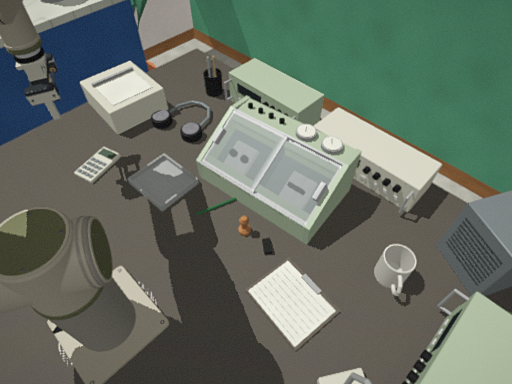

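View pics/wrist0.png

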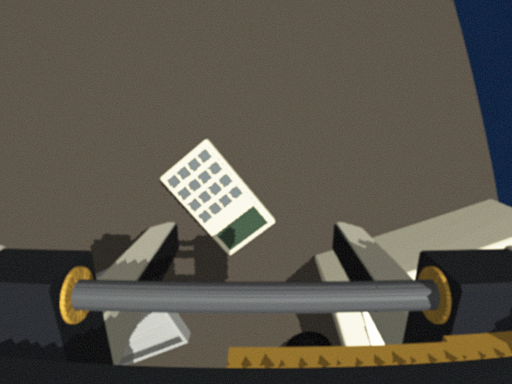

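```bash
cat > h.py <<'E'
import numpy as np, cv2
from scipy.spatial.transform import Rotation as R
from plant import telemetry, imaging
def cam(n, st=None):
    p=imaging.camera_params(n); K=p["camera_matrix"]
    if n=="wrist":
        st=st or telemetry.observe(); T=np.eye(4); T[:3,:3]=R.from_euler('xyz',st["eef_rot"],degrees=True).as_matrix(); T[:3,3]=st["eef_pos"]
        T=T@p["T_tool_cam"]; return K,p["k1"],T[:3,3],T[:3,:3]
    return K,p["k1"],np.array(p["eye"]),R.from_euler('xyz',p["orientation"],degrees=True).as_matrix()
def ray(c,uv):
    K,k1,e,Rm=c; d=(np.array(uv,float)-K[:2,2])/[K[0,0],K[1,1]]; s=d.copy()
    for _ in range(20): s=d/(1+k1*(s@s))
    v=Rm@np.r_[s,1]; return e,v/np.linalg.norm(v)
def onplane(c,uv,p0,n):
    e,v=ray(c,uv); return e+v*(((np.array(p0)-e)@n)/(v@n))
def onz(c,uv,z): return onplane(c,uv,[0,0,z],np.array([0,0,1.]))
def proj(c,P):
    K,k1,e,Rm=c; q=Rm.T@(np.array(P,float)-e); s=q[:2]/q[2]; s=s*(1+k1*(s@s)); return s*K[0,0]+K[:2,2]
def tri(c1,u1,c2,u2):
    e1,v1=ray(c1,u1); e2,v2=ray(c2,u2)
    A=np.stack([v1,-v2],1); t=np.linalg.lstsq(A,e2-e1,rcond=None)[0]
    a=e1+v1*t[0]; b=e2+v2*t[1]; return (a+b)/2, np.linalg.norm(a-b)
def save(n,name,box=None,f=1):
    im=imaging.capture(n)[:,:,::-1]
    cv2.imwrite(f"pics/{name}_full.png",im)
    if box: x,y,w,h=box; im=im[y:y+h,x:x+w]
    if f!=1: im=cv2.resize(im,None,fx=f,fy=f,interpolation=cv2.INTER_CUBIC)
    cv2.imwrite(f"pics/{name}.png",im)
E
python3 - <<'E'
import cv2
im=cv2.imread("pics/side0.png")
cv2.imwrite("pics/s1.png",cv2.resize(im[85:245,190:370],None,fx=4.4,fy=3.7,interpolation=cv2.INTER_CUBIC)[:600,:800])
cv2.imwrite("pics/s1.png",cv2.resize(im[90:240,190:370],None,fx=4,fy=4,interpolation=cv2.INTER_CUBIC))
cv2.imwrite("pics/s2.png",cv2.resize(im[90:240,100:250],None,fx=4,fy=4,interpolation=cv2.INTER_CUBIC))
E
```

```text
(no output)
```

View pics/s1.png

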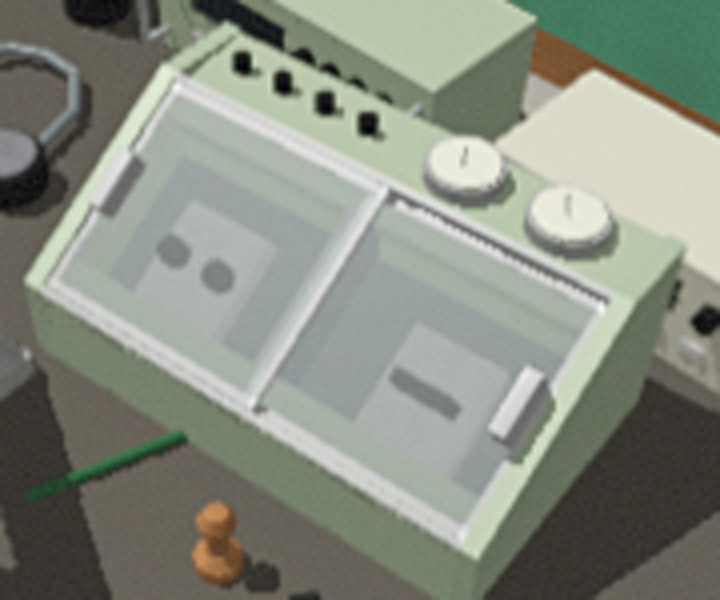

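View pics/s2.png

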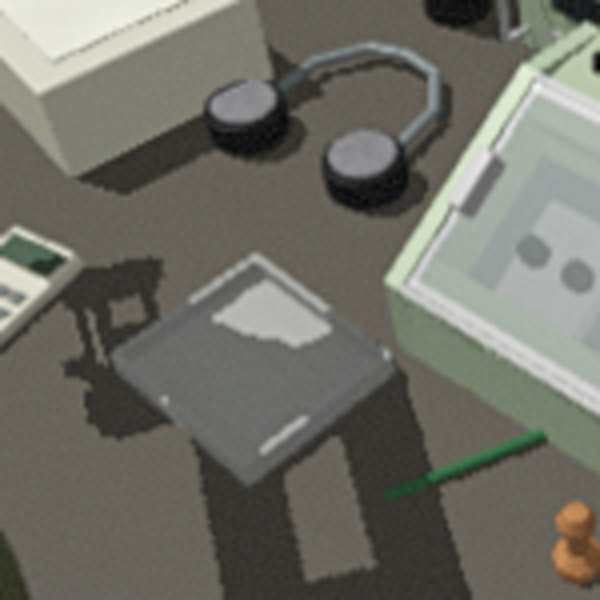

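Run:
```python
from h import *
c=cam("side")
f=lambda x,y:(190+x/4,90+y/4)
FL=onz(c,f(30,283),75);FR=onz(c,f(478,552),75)
BR=onz(c,f(683,240),172)
print(FL,FR,np.linalg.norm(FL-FR),BR,np.linalg.norm((BR-FR)[:2]))
d=(FL-FR)[:2]; yaw=np.degrees(np.arctan2(-d[0],d[1]))
print("yaw",yaw, "yaw from depth",np.degrees(np.arctan2((BR-FR)[1],(BR-FR)[0])))
g=lambda x,y:(100+x/4,90+y/4)
T=[onz(c,g(*p),22) for p in [(252,255),(110,352),(250,487),(397,365)]]
T=np.array(T);print(T.round(0),T.mean(0)); 
for i in range(4):
    e=T[(i+1)%4]-T[i];print(np.linalg.norm(e),np.degrees(np.arctan2(e[1],e[0])))
m=(FL+FR)/2; 
y=np.radians(yaw);Rc=R.from_euler('z',y).as_matrix();O=np.r_[m[:2],0]
print("O",O)
n=Rc@[-.5,0,np.sqrt(.75)]
def con(P):return Rc.T@(P-O)
for nm,p in dict(rp=(520,403),lp=(117,178),).items():
    P=onplane(c,f(*p),O+Rc@[0,0,75]+28*n,n);q=con(P);print(nm,P,q,"upslope",((q-[0,0,75])@[np.cos(np.pi/6),0,.5]))
for p in [(392,372),(460,413)]:
    P=onplane(c,f(*p),O+Rc@[0,0,75]-18*n,n);q=con(P);print("grip",P,q,"upslope",((q-[0,0,75])@[np.cos(np.pi/6),0,.5]))
for nm,p,z in [("stamp",(217,510),67),("pen1",(30,495),5),("pen2",(185,437),5)]:
    P=onz(c,f(*p),z);print(nm,P,con(P))
P=onz(c,(266,247),7);print("eraser",P,con(P))
```

```text
[465.14849682 202.09281633  75.        ] [ 516.13843147 -199.18373456   75.        ] 404.5032060748662 [ 758.85212813 -170.57217508  172.        ] 244.39427137495275
yaw 7.2417251813906205 yaw from depth 6.723109968161937
[[432. 355.  22.]
 [288. 348.  22.]
 [289. 160.  22.]
 [440. 173.  22.]] [361.94403274 259.20895876  22.        ]
144.35513504206543 -177.24020093837092
188.09147853065687 -89.68989099343834
151.83977503188467 5.045697542416464
181.8645819523454 92.54694738311242
O [490.64346414   1.45454089   0.        ]
rp [ 582.31425572 -169.56406676  147.38914588] [  69.38167858 -181.21004626  147.38914588] upslope 96.28086915058029
lp [541.42786539 177.66786962 149.24262403] [ 72.59199691 168.40604092 149.24262403] upslope 99.98782545501189
grip [577.03007788 -68.28522733  98.61733648] [ 76.90642673 -80.07299065  98.61733648] upslope 78.41158749960104
grip [ 582.72387113 -125.76785286   97.69493988] [  75.30878895 -137.81482187   97.69493988] upslope 76.56679430043344
stamp [422.44237943 -48.33223239  67.        ] [-73.93296248 -40.79249697  67.        ]
pen1 [362.64395403  91.86453067   5.        ] [-115.58178467  105.82387205    5.        ]
pen2 [480.87292398  48.99071583   5.        ] [-3.70039639 48.38861902  5.        ]
eraser [ 423.39089527 -131.01714904    7.        ] [ -83.41491781 -122.93741554    7.        ]
```

```bash
cat >> h.py <<'E'
def go(P,yaw,st=None):
    st=st or telemetry.observe(); Rt=R.from_euler('xyz',st["eef_rot"],degrees=True).as_matrix()
    d=Rt.T@(np.array(P)-st["eef_pos"])/1000
    rz=-(yaw-st["eef_rot"][2]); rz=(rz+180)%360-180
    print("shift m",d.round(4),"turn rad",np.radians(rz).round(4),"dist",np.linalg.norm(d).round(4),"t",st["clock"])
E
python3 -c "
from h import *
go([640,-40,350],187.2)"
```

```text
shift m [-0.6051 -0.3875 -0.1317] turn rad -0.5255 dist 0.7305 t 0.15
```

Request:
servo_tool(plan=[[[-0.03,-0.02,-0.03,0,0],[-0.06,-0.04,-0.06,-0.05,0],[-0.09,-0.06,-0.08,-0.15,0],[-0.12,-0.08,-0.1,-0.25,0],[-0.15,-0.1,-0.11,-0.35,0],[-0.18,-0.12,-0.12,-0.45,0],[-0.21,-0.14,-0.132,-0.5255,0],[-0.24,-0.155,-0.132,-0.5255,0],[-0.27,-0.175,-0.132,-0.5255,0],[-0.3,-0.192,-0.132,-0.5255,0]]])

```text
clock: 0.98
eef_pos: [435.7, 257.1, 350.4]
eef_rot: [-179.9, -0.0, -172.8]
wrist_force: [1.0, 0.4, 0.1]
width: 1.004
```

```bash
python3 -c "
from h import *
go([640,-40,350],187.2); print(telemetry.observe()['q'],telemetry.observe()['eef_pos'])"
```

```text
shift m [-0.1654 -0.3204  0.0007] turn rad 0.0 dist 0.3606 t 0.9833
[ 2.47791755e+01 -8.01912118e+00  8.71113289e+01 -5.44525441e-02
  1.00941946e+02 -7.24339499e+01] [435.68818305 257.12817363 350.36626201]
```

Request:
servo_tool(plan=[[[-0.018,-0.035,0,0,0],[-0.036,-0.07,0,0,0],[-0.054,-0.105,0,0,0],[-0.072,-0.14,0,0,0],[-0.09,-0.175,0,0,0],[-0.108,-0.21,0,0,0],[-0.126,-0.245,0,0,0],[-0.146,-0.283,0,0,0],[-0.165,-0.32,0,0,0],[-0.165,-0.32,0,0,0]]])

```text
clock: 1.82
eef_pos: [641.3, -46.1, 347.0]
eef_rot: [-179.9, -0.3, -173.1]
wrist_force: [1.1, 0.9, -0.4]
width: 1.003
```

```bash
python3 -c "
from h import *
save('wrist','w1',f=1.55); s=telemetry.observe();print(s['eef_pos'],s['eef_rot'])"
```

```text
[640.28874887 -43.53018162 347.59756645] [-179.95667857   -0.25300448 -173.06391293]
```

View pics/w1.png

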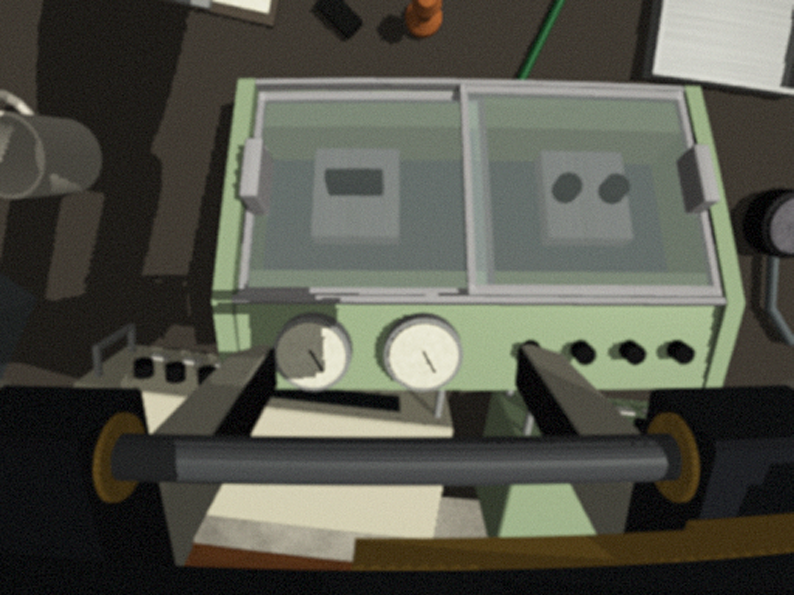

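```bash
python3 -c "
import cv2
im=cv2.imread('pics/w1_full.png')
cv2.imwrite('pics/w1a.png',cv2.resize(im[40:205,130:300],None,fx=4.5,fy=3.6*1.0,interpolation=cv2.INTER_CUBIC)[:600,:800])
a=cv2.resize(im[45:195,130:300],None,fx=4,fy=4,interpolation=cv2.INTER_CUBIC);cv2.imwrite('pics/w1a.png',a)
a=cv2.resize(im[45:195,330:500],None,fx=4,fy=4,interpolation=cv2.INTER_CUBIC);cv2.imwrite('pics/w1b.png',a)
"
```

```text
(no output)
```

View pics/w1a.png

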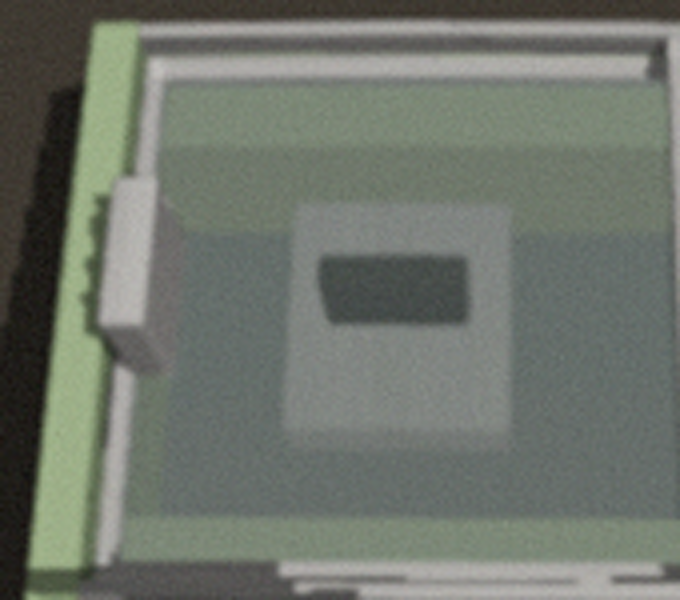

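View pics/w1b.png

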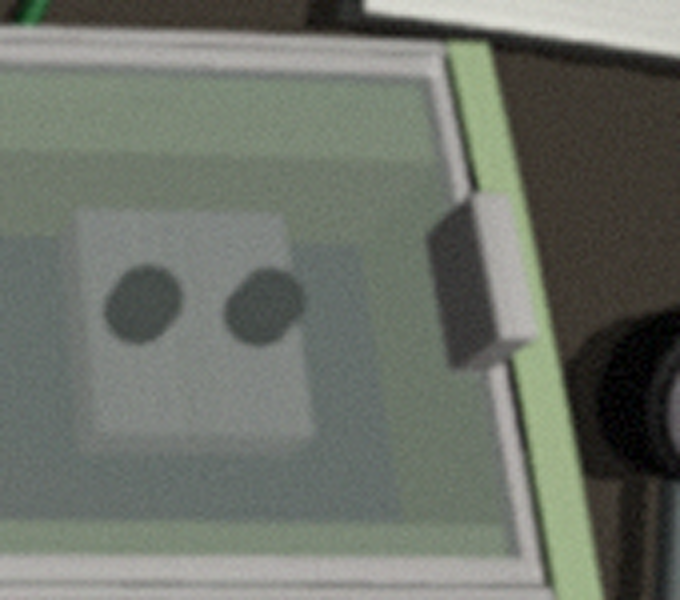

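```bash
cat > m1.py <<'E'
from h import *
st=dict(eef_pos=np.array([640.29,-43.53,347.6]),eef_rot=np.array([-179.957,-.253,-173.064]))
c=cam("wrist",st); print(c[2])
a=lambda x,y:(130+x/4,45+y/4)
b=lambda x,y:(330+x/4,45+y/4)
FR=onz(c,a(92,24),75);FL=onz(c,b(489,42),75)
UR=onz(c,a(30,572),175)
print(FL,FR,np.linalg.norm(FL-FR),UR,np.linalg.norm((UR-FR)))
d=(FL-FR)[:2]; yaw=np.arctan2(-d[0],d[1]);print("yaw",np.degrees(yaw),"by side",np.degrees(np.arctan2((UR-FR)[1],(UR-FR)[0])))
m=(FL+FR)/2;Rc=R.from_euler('z',yaw).as_matrix();O=np.r_[m[:2],0];print("O",O)
n=Rc@[-.5,0,np.sqrt(.75)]; u=Rc@[np.sqrt(.75),0,.5]; yv=Rc@[0,1,0]
F0=O+[0,0,75]
def pl(px,h):
    P=onplane(c,px,F0+h*n,n); return P,np.array([(P-F0)@u,(P-F0)@yv])
for nm,ps,f,h in [("rp",[(118,178),(157,178),(143,326),(100,326)],a,28),("lp",[(475,192),(513,192),(537,335),(495,345)],b,28),
   ("grip",[(318,255),(468,255),(468,284),(321,284)],a,-18),("box",[(297,203),(511,205),(511,432),(283,432)],a,-48)]:
    q=np.array([pl(f(*p),h)[1] for p in ps]); P=np.array([pl(f(*p),h)[0] for p in ps])
    print(nm,q.round(0).tolist(),"mean",q.mean(0),P.mean(0))
E
python3 m1.py
```

```text
[566.97615582 -53.17440761 514.24151334]
[458.54172676 212.06363907  75.        ] [ 507.96432713 -201.96415573   75.        ] 416.96715493356913 [ 673.98374813 -180.07411958  175.        ] 195.04261542746463
yaw 6.80720081822203 by side 7.511250348634479
O [483.25302694   5.04974167   0.        ]
rp [[80.0, -183.0], [80.0, -171.0], [128.0, -171.0], [128.0, -184.0]] mean [ 104.03700972 -177.12003494] [ 579.80908999 -161.80182288  151.26721616]
lp [[80.0, 169.0], [79.0, 182.0], [128.0, 180.0], [131.0, 166.0]] mean [104.45837371 174.40115583] [538.5060582  187.28461381 151.47789816]
grip [[80.0, -129.0], [80.0, -79.0], [91.0, -79.0], [90.0, -128.0]] mean [  85.10747773 -103.88142894] [577.68818111 -88.29643817 101.9652816 ]
box [[41.0, -143.0], [42.0, -65.0], [131.0, -65.0], [131.0, -143.0]] mean [  86.27287085 -104.01399831] [593.60029907 -86.53051524  76.56721604]
```

```bash
python3 -c "
from h import *
go([580,-163,190],186.9)"
```

```text
shift m [ 0.0736 -0.1112  0.158 ] turn rad 0.0006 dist 0.2067 t 1.8667
```

Request:
servo_tool(plan=[[[0.015,-0.022,0.02,0,0.5],[0.03,-0.044,0.04,0,0.5],[0.045,-0.066,0.065,0,0.5],[0.06,-0.088,0.09,0,0.5],[0.0736,-0.111,0.115,0,0.5],[0.0736,-0.111,0.14,0,0.5],[0.0736,-0.111,0.158,0,0.5],[0.0736,-0.111,0.158,0,0.5],[0.0736,-0.111,0.158,0,0.5]]], grip_force=20)

```text
clock: 2.62
eef_pos: [579.1, -161.8, 189.3]
eef_rot: [180.0, -0.4, -173.0]
wrist_force: [0.0, -0.2, 0.0]
width: 0.502
```

```bash
python3 -c "
from h import *
save('side','s3',(230,60,170,170),3.5);save('wrist','w3')
go([580,-163,137],186.9)"
```

```text
shift m [ 0.0008 -0.0005  0.055 ] turn rad 0.0016 dist 0.055 t 2.7167
```

View pics/s3.png

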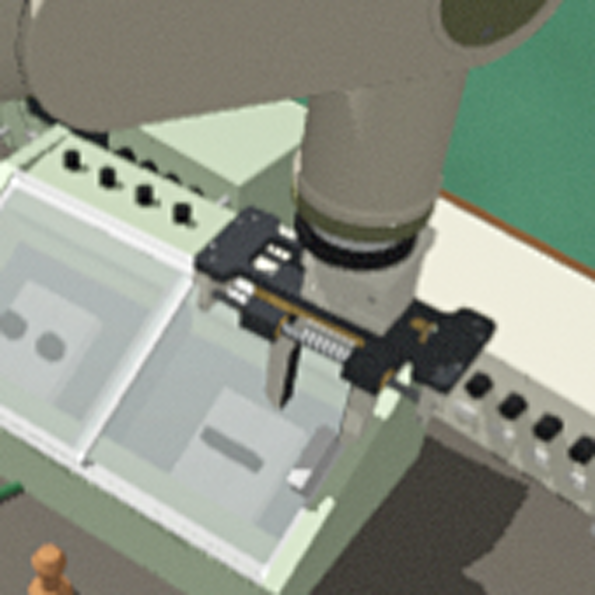

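View pics/w3.png

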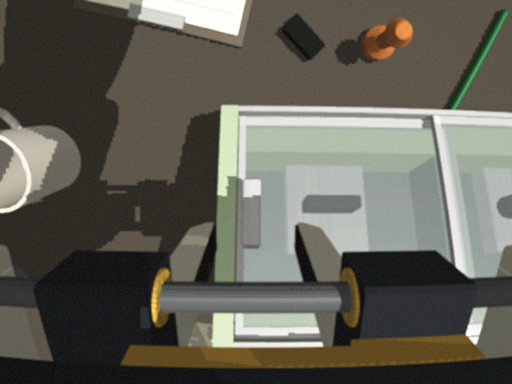

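Run:
```python
from h import *
import cv2
c=cam('wrist'); st=telemetry.observe()
yaw=np.radians(6.9);Rc=R.from_euler('z',yaw).as_matrix();n=Rc@[-.5,0,np.sqrt(.75)]
for p in [(243,180),(261,180),(261,246),(243,246),(252,213)]:
    print(onplane(c,p,[580,-162,151.3],n).round(1))
print(proj(c,st['eef_pos']),proj(c,[580,-162,151.3]))
im=cv2.imread('pics/w3_full.png');cv2.imwrite('pics/w3a.png',cv2.resize(im[160:270,190:330],None,fx=5,fy=5,interpolation=cv2.INTER_CUBIC))
```

```text
[ 560.9 -175.   139.5]
[ 559.3 -161.7  139.5]
[ 601.1 -156.7  163.7]
[ 602.6 -169.3  163.8]
[ 581.5 -165.6  151.9]
[256.76550829 235.4073584 ] [257.1831587 211.3232272]
```

View pics/w3a.png

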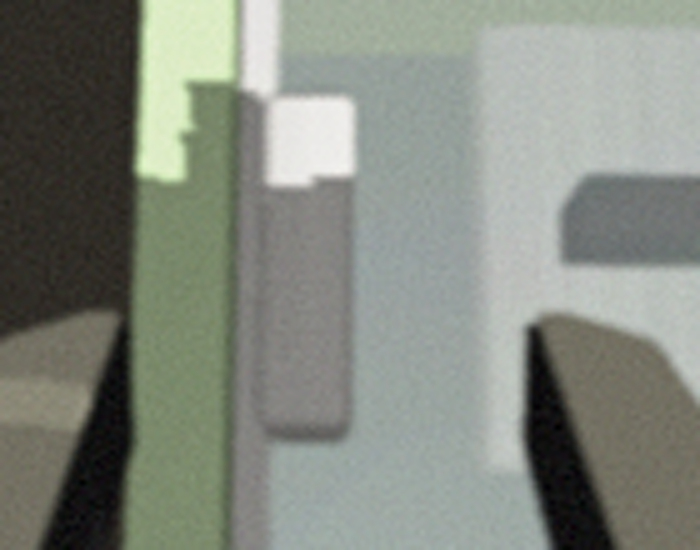

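Request:
servo_tool(plan=[[[-0.001,-0.0035,0.015,0,0.5],[-0.001,-0.0035,0.03,0,0.5],[-0.001,-0.0035,0.042,0,0.5],[-0.001,-0.0035,0.052,0,0.5],[-0.001,-0.0035,0.052,0,0.5]]])

```text
clock: 3.13
eef_pos: [580.8, -165.1, 137.1]
eef_rot: [180.0, -0.3, -173.0]
wrist_force: [-0.1, -0.3, -1.3]
width: 0.501
```

Request:
servo_tool(plan=[[[0,0,0,0,0.9],[0,0,0,0,0.95],[0,0,0,0,1.0],[0,0,0,0,1.0],[0,0,0,0,1.0],[0,0,0,0,1.0],[0,0,0,0,1.0]]], grip_force=15)

```text
clock: 3.72
eef_pos: [581.2, -165.3, 137.7]
eef_rot: [-180.0, -0.3, -173.0]
wrist_force: [0.4, -0.3, 2.2]
width: 0.152
```

Request:
servo_tool(plan=[[[0,0.006,0,0,1.0],[0,0.018,0,0,1.0],[0,0.03,0,0,1.0],[0,0.042,0,0,1.0],[0,0.054,0,0,1.0],[0,0.066,0,0,1.0],[0,0.078,0,0,1.0],[0,0.09,0,0,1.0],[0,0.1,0,0,1.0],[0,0.105,0,0,1.0]]])

```text
clock: 4.55
eef_pos: [568.8, -58.7, 137.8]
eef_rot: [-180.0, -0.2, -172.9]
wrist_force: [5.8, -1.7, -4.3]
width: 0.148
```

Request:
servo_tool(plan=[[[0,0.004,0,0,1.0],[0,0.008,0,0,1.0],[0,0.012,0,0,1.0],[0,0.016,0,0,1.0],[0,0.02,0,0,1.0],[0,0.02,0,0,1.0]]])

```text
clock: 5.05
eef_pos: [566.4, -37.6, 137.7]
eef_rot: [180.0, -0.2, -172.9]
wrist_force: [3.8, 2.6, -2.7]
width: 0.151
```

Request:
servo_tool(plan=[[[0,0.003,0,0,1.0],[0,0.006,0,0,1.0],[0,0.008,0,0,1.0],[0,0.01,0,0,1.0],[0,0.01,0,0,1.0]]])

```text
clock: 5.47
eef_pos: [565.1, -27.2, 137.7]
eef_rot: [179.9, -0.1, -172.9]
wrist_force: [6.2, 0.5, -3.1]
width: 0.149
```

Run:
```python
from h import *
s=telemetry.observe();print(s['eef_pos'],s['wrist_force'])
save('side','s4',(190,60,200,180),3.3)
```

```text
[565.14400128 -27.23592383 137.73384744] [ 6.17395692  0.45542937 -3.12440328]
```

View pics/s4.png

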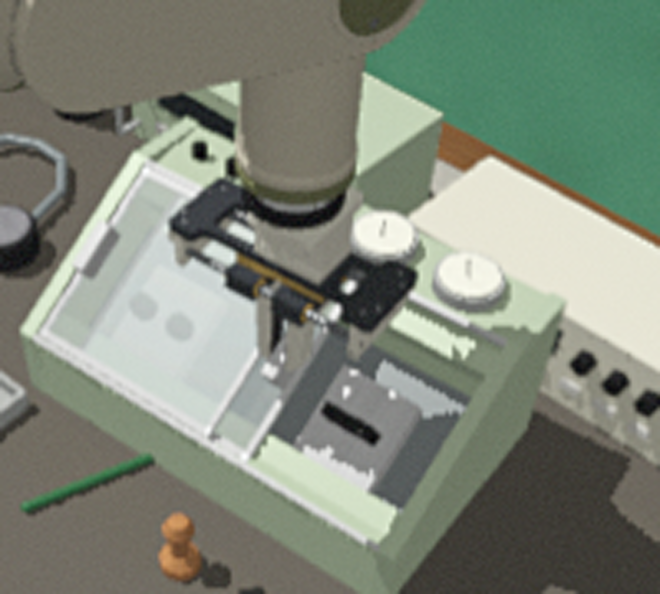

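Request:
servo_tool(plan=[[[0,0.002,0,0,1.0],[0,0.004,0,0,1.0],[0,0.005,0,0,1.0],[0,0.006,0,0,1.0],[0,0.006,0,0,1.0]]])

```text
clock: 5.93
eef_pos: [564.5, -21.3, 137.7]
eef_rot: [179.9, -0.1, -172.9]
wrist_force: [4.4, -0.8, -3.7]
width: 0.148
```

Request:
servo_tool(plan=[[[0,0,0,0,0.5],[0,0,0,0,0.5],[0,0,0,0,0.5],[0,0,0,0,0.5],[0,0,-0.02,0,0.4],[0,0,-0.05,0,0.3],[0,-0.01,-0.08,0,0.3],[-0.02,-0.04,-0.09,0,0.3],[-0.02,-0.068,-0.09,0,0.3],[-0.02,-0.068,-0.09,0,0.3]]])

```text
clock: 6.77
eef_pos: [594.1, -90.6, 229.0]
eef_rot: [-179.9, -0.0, -173.0]
wrist_force: [1.0, 0.7, 0.3]
width: 0.698
```

Run:
```python
from h import *
s=telemetry.observe();print(s['eef_pos'],s['eef_rot'],s['wrist_force'],s['width'])
save('wrist','w5')
im=cv2.imread('pics/w5_full.png');cv2.imwrite('pics/w5a.png',cv2.resize(im[90:270,170:350],None,fx=3.3,fy=3.3,interpolation=cv2.INTER_CUBIC))
```

```text
[594.14868807 -90.63344357 229.02726558] [-1.79907832e+02 -2.42498342e-02 -1.73017479e+02] [0.95061985 0.67546488 0.2795263 ] 0.6976437639270069
```

View pics/w5.png

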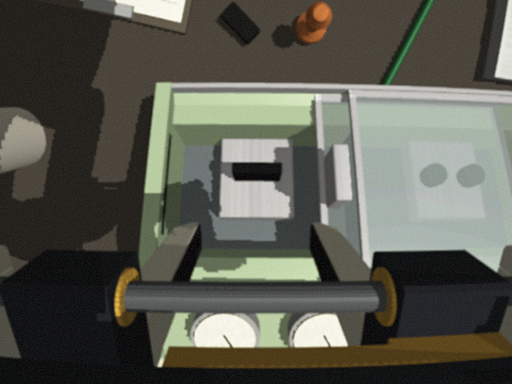

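View pics/w5a.png

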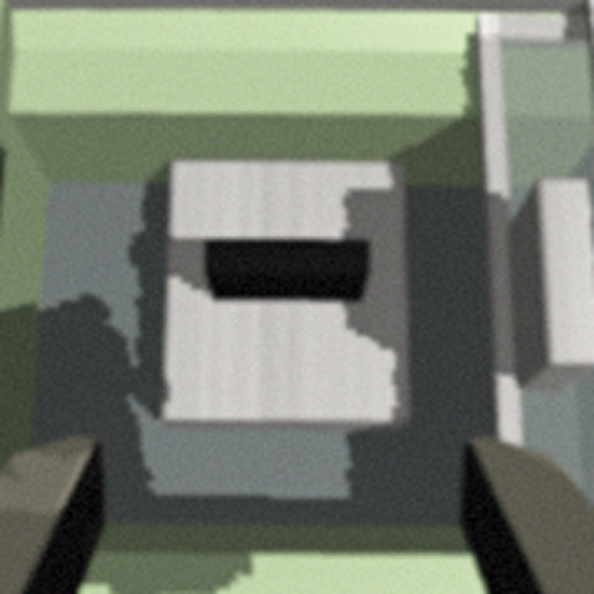

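Run:
```python
from h import *
st=dict(eef_pos=np.array([594.15,-90.63,229.03]),eef_rot=np.array([-179.908,-.024,-173.017]))
c=cam('wrist',st);yaw=np.radians(6.9);Rc=R.from_euler('z',yaw).as_matrix();n=Rc@[-.5,0,np.sqrt(.75)]
F0=np.array([483.25,5.05,75]);u=Rc@[np.sqrt(.75),0,.5];yv=Rc@[0,1,0]
f=lambda x,y:(170+x/3.3,90+y/3.3)
def s(nm,ps,h):
    P=np.array([onplane(c,f(*p),F0+h*n,n) for p in ps]);print(nm,P.round(1).tolist(),P.mean(0).round(1),[((p-F0)@u).round(1) for p in P],[((p-F0)@yv).round(1) for p in P])
s("grip",[(206,241),(368,241),(368,267),(210,267)],-18)
s("box",[(170,160),(396,162),(403,420),(163,420)],-48)
s("pull",[(540,180),(585,180),(552,363)],28)
s("dooredge",[(478,20),(500,440)],-8)
s("mouth L",[(8,110)],0)
print(proj(c,st['eef_pos']))
```

```text
grip [[577.4, -116.7, 99.7], [571.4, -68.4, 99.7], [578.5, -67.7, 103.8], [584.3, -114.5, 103.8]] [577.9 -91.8 101.7] [np.float64(80.6), np.float64(80.5), np.float64(88.7), np.float64(88.8)] [np.float64(-132.2), np.float64(-83.5), np.float64(-83.6), np.float64(-130.8)]
box [[559.9, -134.3, 53.8], [551.2, -57.9, 54.1], [627.3, -48.8, 98.4], [636.6, -124.5, 98.5]] [593.7 -91.4  76.2] [np.float64(40.8), np.float64(41.4), np.float64(129.9), np.float64(130.1)] [np.float64(-147.5), np.float64(-70.7), np.float64(-70.8), np.float64(-147.0)]
pull [[543.3, -30.9, 139.2], [541.8, -19.3, 139.2], [584.7, -26.0, 163.3]] [556.6 -25.4 147.3] [np.float64(80.0), np.float64(79.9), np.float64(128.2)] [np.float64(-42.9), np.float64(-31.2), np.float64(-43.0)]
dooredge [[502.6, -41.5, 73.6], [615.2, -28.2, 139.1]] [558.9 -34.9 106.3] [np.float64(11.1), np.float64(142.0)] [np.float64(-48.6), np.float64(-48.9)]
mouth L [[545.8, -178.8, 98.1]] [ 545.8 -178.8   98.1] [np.float64(46.2)] [np.float64(-190.0)]
[256.76411743 235.40554716]
```

```bash
python3 -c "
from h import *
go([582,-91.2,86],186.9)"
```

```text
shift m [ 0.0111 -0.0014  0.1419] turn rad 0.0012 dist 0.1423 t 6.8167
```

```bash
python3 -c "
from h import *
s=telemetry.observe();print(s['eef_pos'],s['eef_rot'],s['joint_velocities'])"
```

```text
[593.17743296 -88.52153521 227.84767627] [ 1.79962743e+02 -1.32975316e-01 -1.73033639e+02] [ 2.23323782 -0.6235852   2.42207158  1.3144868   0.35522404  1.61328503]
```

Request:
servo_tool(plan=[[[0.005,-0.0005,0.025,0,0.3],[0.011,-0.0014,0.05,0,0.3],[0.011,-0.0014,0.07,0,0.3],[0.011,-0.0014,0.085,0,0.3],[0.011,-0.0014,0.095,0,0.3],[0.011,-0.0014,0.095,0,0.3]]], grip_force=30)

```text
clock: 7.32
eef_pos: [580.0, -89.9, 129.7]
eef_rot: [179.8, -0.4, -173.0]
wrist_force: [0.2, 0.9, 0.4]
width: 0.7
```

Run:
```python
from h import *
s=telemetry.observe();print(s['eef_pos'],s['eef_rot'],s['wrist_force'],s['width'])
save('wrist','w6')
save('side','s6',(210,80,170,150),3.8)
go([582,-91.2,86],186.9)
```

```text
[579.99972129 -89.94719922 129.69300545] [ 179.83801169   -0.41450877 -173.00528031] [0.1959063  0.87003093 0.37740995] 0.6996366411010675
shift m [-0.     -0.0006  0.047 ] turn rad 0.0016 dist 0.047 t 7.4167
```

View pics/w6.png

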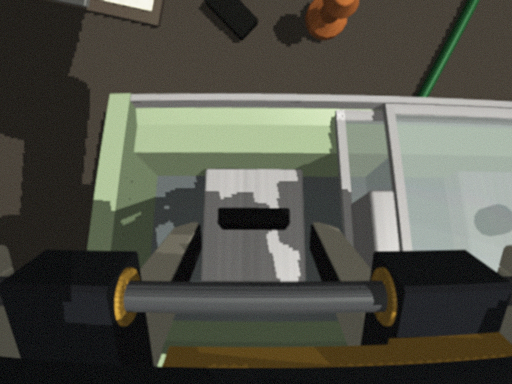

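View pics/s6.png

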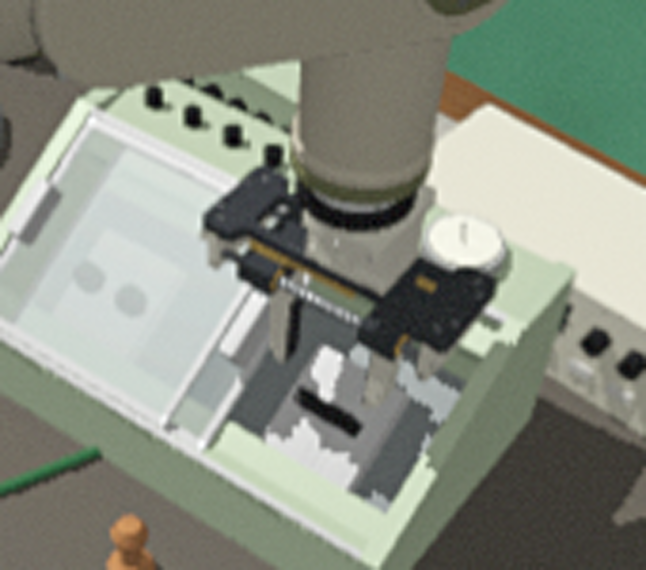

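Request:
servo_tool(plan=[[[0,-0.0006,0.012,0,0.3],[0,-0.0006,0.024,0,0.3],[0,-0.0006,0.034,0,0.3],[0,-0.0006,0.043,0,0.3],[0,-0.0006,0.046,0,0.3],[0,-0.0006,0.046,0,0.3]]])

```text
clock: 7.92
eef_pos: [580.9, -91.0, 85.2]
eef_rot: [179.9, -0.3, -173.0]
wrist_force: [0.1, -0.3, 0.4]
width: 0.702
```

Request:
servo_tool(plan=[[[0,0,0,0,0.5],[0,0,0,0,0.6],[0,0,0,0,0.7],[0,0,0,0,0.8],[0,0,0,0,0.8],[0,0,0,0,0.8]]])

```text
clock: 8.42
eef_pos: [581.2, -91.0, 85.7]
eef_rot: [179.9, -0.3, -173.0]
wrist_force: [1.0, 1.1, 1.6]
width: 0.536
```

Request:
servo_tool(plan=[[[0,0,-0.004,0,0.8],[0,0,-0.01,0,0.8],[0,0,-0.018,0,0.8],[0.001,0,-0.027,0,0.8],[0.005,0,-0.037,0,0.8],[0.01,0,-0.047,0,0.8],[0.01,0,-0.047,0,0.8]]])

```text
clock: 9.0
eef_pos: [572.3, -92.8, 136.1]
eef_rot: [180.0, -0.1, -173.0]
wrist_force: [0.8, -0.8, -3.8]
width: 0.535
```

Run:
```python
from h import *
s=telemetry.observe();print(s['eef_pos'],s['eef_rot'],s['wrist_force'],s['wrist_torque'],s['width'])
save('wrist','w7')
save('side','s7',(210,80,170,150),3.8)
```

```text
[572.28994983 -92.84017445 136.14129646] [ 1.79990923e+02 -6.27652902e-02 -1.73016198e+02] [ 0.81009465 -0.81661848 -3.75450372] [ 0.02525658  0.00551253 -0.03732379] 0.5352764333919515
```

View pics/w7.png

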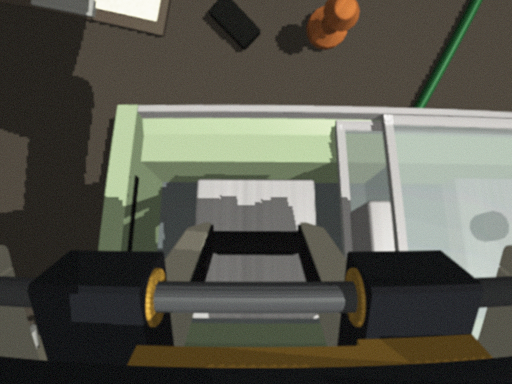

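View pics/s7.png

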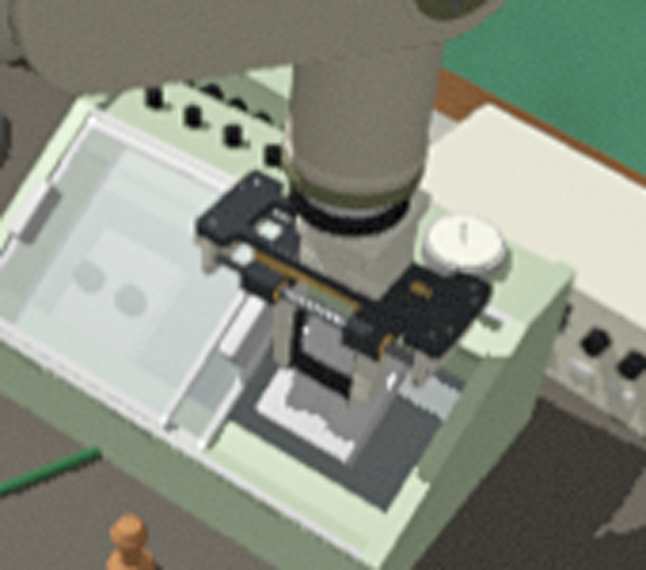

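Request:
servo_tool(plan=[[[0.006,0,-0.01,0,0.8],[0.013,0,-0.023,0,0.8],[0.02,0,-0.036,0,0.8],[0.028,0,-0.05,0,0.8],[0.036,0,-0.065,0,0.8],[0.044,0,-0.08,0,0.8],[0.052,0,-0.095,0,0.8],[0.06,0,-0.11,0,0.8],[0.065,0,-0.12,0,0.8],[0.065,0,-0.12,0,0.8]]])

```text
clock: 9.93
eef_pos: [508.2, -100.9, 256.4]
eef_rot: [-180.0, 0.0, -173.0]
wrist_force: [-0.1, -0.1, -3.6]
width: 0.537
```

Run:
```python
from h import *
s=telemetry.observe();print(s['eef_pos'],s['eef_rot'],s['wrist_force'],s['wrist_torque'],s['width'])
save('side','s8',(110,60,260,190),3)
save('scene','c8',(120,130,300,170),2.6)
go([400,150,255],182)
```

```text
[ 508.15287383 -100.93228814  256.41715087] [-1.79971727e+02  1.95651717e-02 -1.73044457e+02] [-0.13275204 -0.11944106 -3.58645801] [0.01389563 0.01802119 0.02362778] 0.5366022955820057
shift m [ 0.0767  0.2618 -0.0008] turn rad 0.0866 dist 0.2728 t 10.0333
```

View pics/s8.png

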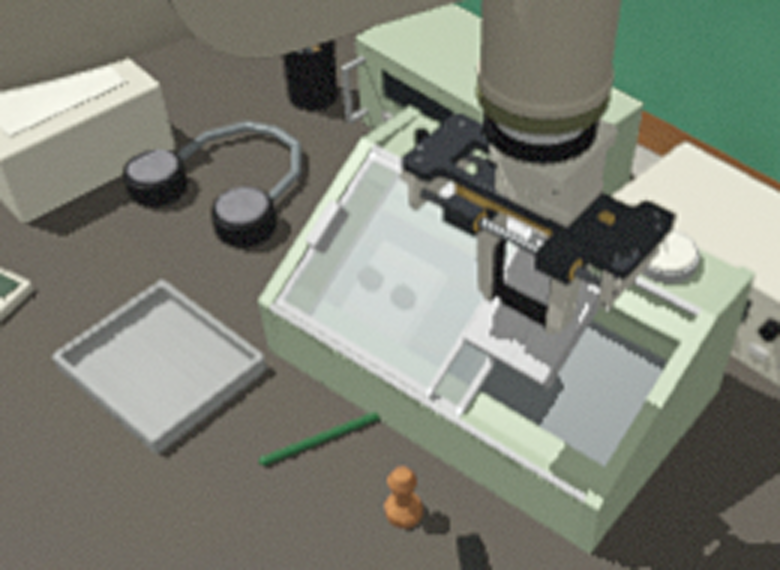

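View pics/c8.png

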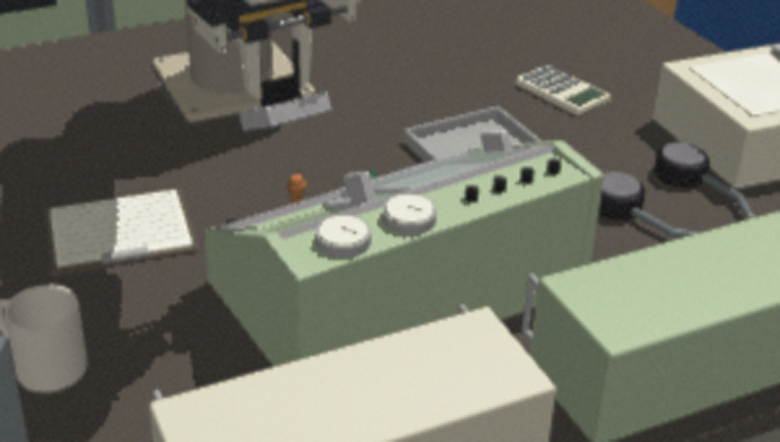

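Run:
```python
from h import *
c=cam('side')
T=np.array([onz(c,(110+x/3,60+y/3),22) for x,y in [(162,282),(54,354),(160,447),(266,353)]])
print(T.round(0),T.mean(0))
for i in range(4):
    e=T[(i+1)%4]-T[i];print(np.linalg.norm(e),np.degrees(np.arctan2(e[1],e[0])))
print(onz(c,(110+70/3,60+354/3),22))
```

```text
[[433. 352.  22.]
 [289. 347.  22.]
 [296. 166.  22.]
 [448. 186.  22.]] [366.61869722 262.8693812   22.        ]
144.79978571071652 -178.1404226485519
180.703841627745 -87.60660197453625
153.1081223946878 7.429176545395126
166.0949542470587 95.05868906170929
[300.78894711 334.67470178  22.        ]
```

Run:
```python
from h import *
go([367,262,200],184)
```

```text
shift m [0.0958 0.3769 0.0543] turn rad 0.0517 dist 0.3927 t 10.0333
```

Request:
servo_tool(plan=[[[0.004,0.016,0,0,0.8],[0.012,0.046,0,0,0.8],[0.022,0.084,0,0,0.8],[0.032,0.124,0,0.01,0.8],[0.042,0.164,0,0.02,0.8],[0.053,0.21,0,0.03,0.8],[0.064,0.25,0.01,0.05,0.8],[0.075,0.292,0.02,0.0517,0.8],[0.086,0.332,0.035,0.0517,0.8],[0.092,0.36,0.05,0.0517,0.8]]])

```text
clock: 10.87
eef_pos: [372.4, 245.9, 204.5]
eef_rot: [179.9, -0.1, -176.0]
wrist_force: [0.5, 0.8, -4.3]
width: 0.537
```

Run:
```python
from h import *
go([367,262,160],184)
```

```text
shift m [0.0042 0.0164 0.0445] turn rad 0.0004 dist 0.0477 t 10.8667
```

Request:
servo_tool(plan=[[[0.002,0.008,0.01,0,0.8],[0.004,0.015,0.02,0,0.8],[0.004,0.0164,0.033,0,0.8],[0.004,0.0164,0.044,0,0.8],[0.004,0.0164,0.044,0,0.8],[0.004,0.0164,0.044,0,0.8]]])

```text
clock: 11.37
eef_pos: [367.0, 260.8, 159.5]
eef_rot: [180.0, -0.2, -176.0]
wrist_force: [0.1, 0.3, -3.9]
width: 0.533
```

Run:
```python
from h import *
s=telemetry.observe();print(s['eef_pos'],s['eef_rot'],s['wrist_force'],s['wrist_torque'],s['width'])
save('side','s9',(40,80,220,160),3.5)
save('wrist','w9')
```

```text
[367.03272857 260.84536587 159.50000575] [ 179.99428077   -0.22145834 -176.04666185] [ 0.13827038  0.29079986 -3.88229859] [0.05006035 0.03183683 0.04761497] 0.5328080512043448
```

View pics/s9.png

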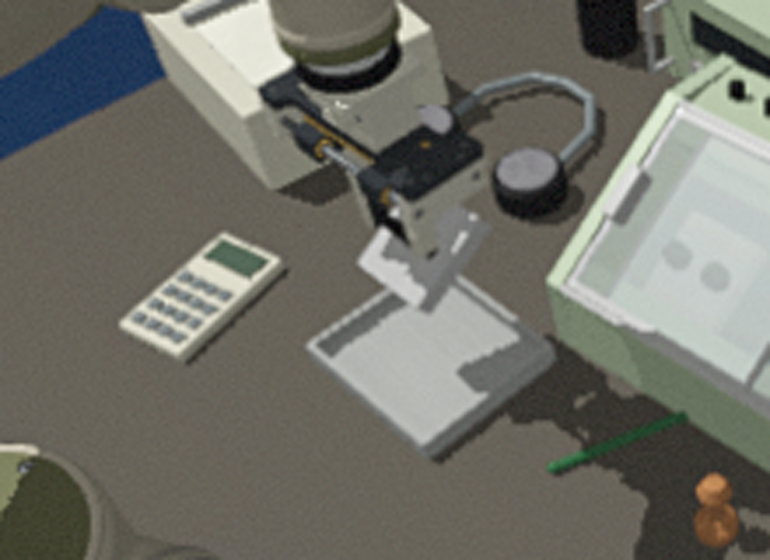

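View pics/w9.png

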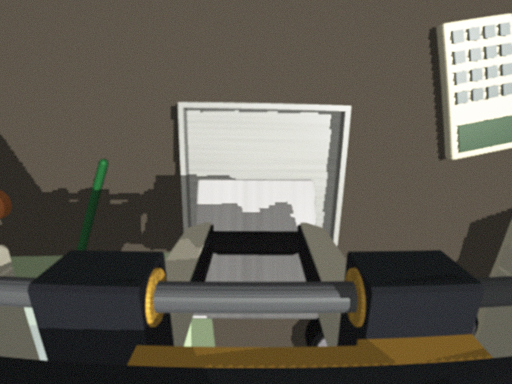

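Run:
```python
from h import *
st=dict(eef_pos=np.array([367.03,260.85,159.5]),eef_rot=np.array([179.994,-.22,-176.047]))
c=cam('wrist',st)
a=onz(c,(179,103),22);b=onz(c,(350,106),22);print(a,b,np.linalg.norm(a-b),np.degrees(np.arctan2(-(b-a)[0],(b-a)[1])))
t=np.arctan2(-(b-a)[0],(b-a)[1]);print("ctr",(a+b)/2+75*np.array([np.cos(t),np.sin(t),0]))
# box front lower top edge 
print(proj(c,st['eef_pos']))
```

```text
[294.09238085 180.18696131  22.        ] [285.12846724 347.41119131  22.        ] 167.46430916799363 3.0683552417185163
ctr [364.502903   267.81362439  22.        ]
[256.71724625 235.32487275]
```

Run:
```python
from h import *
go([339,266,62],184)
```

```text
shift m [0.0285 0.0063 0.0992] turn rad -0.001 dist 0.1034 t 11.4667
```

Request:
servo_tool(plan=[[[0.01,0.002,0.012,0,0.8],[0.02,0.004,0.03,0,0.8],[0.028,0.006,0.05,0,0.8],[0.028,0.006,0.068,0,0.8],[0.028,0.006,0.082,0,0.8],[0.028,0.006,0.091,0,0.8],[0.028,0.006,0.091,0,0.8],[0.028,0.006,0.091,0,0.8]]])

```text
clock: 12.13
eef_pos: [340.0, 265.6, 70.8]
eef_rot: [179.9, -0.0, -176.1]
wrist_force: [-0.0, 0.5, -4.7]
width: 0.536
```

Run:
```python
from h import *
s=telemetry.observe();print(s['eef_pos'],s['eef_rot'],s['wrist_force'],s['wrist_torque'],s['width'])
save('side','s10',(70,100,160,130),4.5)
save('wrist','w10')
```

```text
[340.00611676 265.61332878  70.78157048] [ 1.79903316e+02 -4.73174786e-02 -1.76088737e+02] [-0.01517024  0.50697667 -4.74817227] [ 0.06231214  0.03660849 -0.01365985] 0.5359783036355257
```

View pics/s10.png

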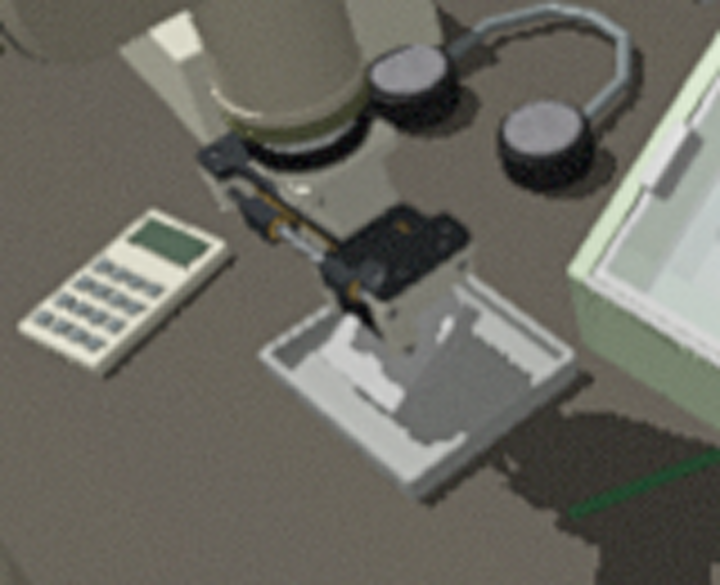

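View pics/w10.png

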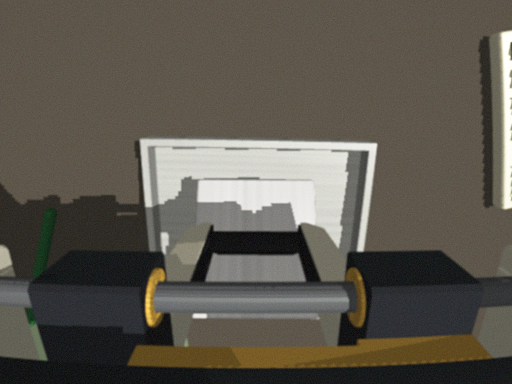

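Unit centred in the tray in y, with its lower front edge about 14 mm above the floor. I'll lower it gently to contact.

Request:
servo_tool(plan=[[[0,0,0.003,0,0.8],[0,0,0.006,0,0.8],[0,0,0.008,0,0.8],[0,0,0.01,0,0.8],[0,0,0.012,0,0.8],[0,0,0.012,0,0.8]]])

```text
clock: 12.73
eef_pos: [340.3, 265.9, 59.0]
eef_rot: [179.9, 0.0, -176.1]
wrist_force: [-0.0, 0.4, -4.8]
width: 0.535
```

Request:
servo_tool(plan=[[[0,0,0.001,0,0.8],[0,0,0.002,0,0.8],[0,0,0.003,0,0.8],[0,0,0.003,0,0.8]]])

```text
clock: 13.07
eef_pos: [341.5, 266.2, 57.2]
eef_rot: [179.9, 0.1, -176.1]
wrist_force: [0.2, -2.3, 4.4]
width: 0.534
```

Request:
servo_tool(plan=[[[-0.001,0,0,0,0.8],[-0.003,0,0.0003,0,0.8],[-0.006,0,0.0015,0,0.8],[-0.009,0,0.0028,0,0.8],[-0.012,0,0.004,0,0.8],[-0.012,0,0.004,0,0.8]]], grip_force=12)

```text
clock: 13.57
eef_pos: [354.2, 267.2, 53.1]
eef_rot: [179.8, 0.2, -176.1]
wrist_force: [2.3, 0.6, -0.6]
width: 0.539
```

Run:
```python
from h import *
s=telemetry.observe();print(s['eef_pos'],s['eef_rot'],s['wrist_force'],s['wrist_torque'],s['width'])
save('side','s11',(70,100,160,130),4.5)
save('wrist','w11')
```

```text
[354.176198   267.16454154  53.11803374] [ 1.79847113e+02  1.59569816e-01 -1.76094223e+02] [ 2.28569533  0.58355551 -0.6001696 ] [ 0.11775485 -0.26030954  0.00905765] 0.5387301650653906
```

View pics/w11.png

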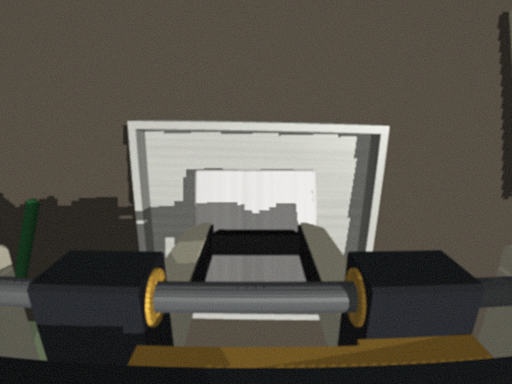

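View pics/s11.png

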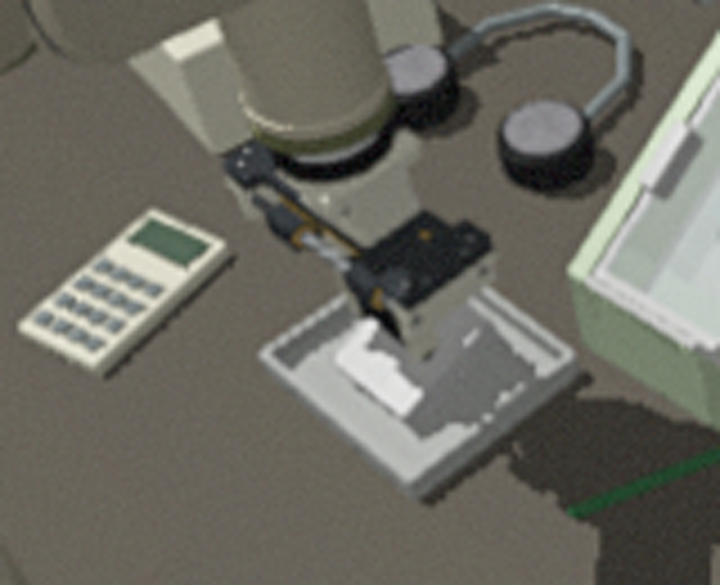

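Request:
servo_tool(plan=[[[-0.002,0,0.001,0,0.8],[-0.004,0,0.0025,0,0.8],[-0.007,0,0.0045,0,0.8],[-0.01,0,0.0065,0,0.8],[-0.012,0,0.008,0,0.8],[-0.012,0,0.008,0,0.8]]])

```text
clock: 14.17
eef_pos: [366.0, 267.9, 44.8]
eef_rot: [179.9, 0.1, -176.1]
wrist_force: [0.7, 0.4, -2.4]
width: 0.536
```

Request:
servo_tool(plan=[[[-0.001,0,0.001,0,0.8],[-0.002,0,0.002,0,0.8],[-0.003,0,0.003,0,0.8],[-0.003,0,0.003,0,0.8]]])

```text
clock: 14.5
eef_pos: [369.2, 268.1, 41.7]
eef_rot: [179.9, 0.1, -176.1]
wrist_force: [2.4, -0.6, -1.2]
width: 0.537
```

Run:
```python
from h import *
s=telemetry.observe();print(s['eef_pos'],s['eef_rot'],s['wrist_force'],s['wrist_torque'],s['width'])
save('side','s12',(70,100,160,130),4.5)
save('wrist','w12')
save('scene','c12',(240,130,160,120),4.5)
```

```text
[369.17112734 268.09580987  41.69850541] [ 1.79860185e+02  1.35188577e-01 -1.76104819e+02] [ 2.3613095  -0.59159738 -1.15027727] [-0.02721966 -0.18951914  0.02996215] 0.5365512225350261
```

View pics/w12.png

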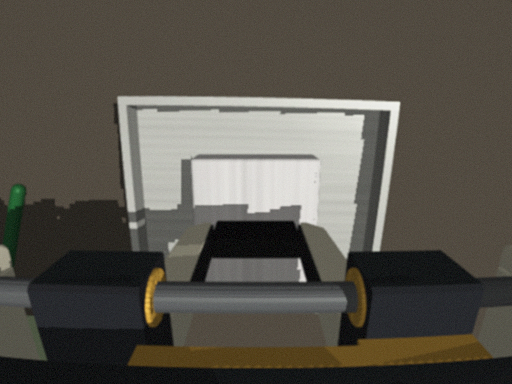

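View pics/s12.png

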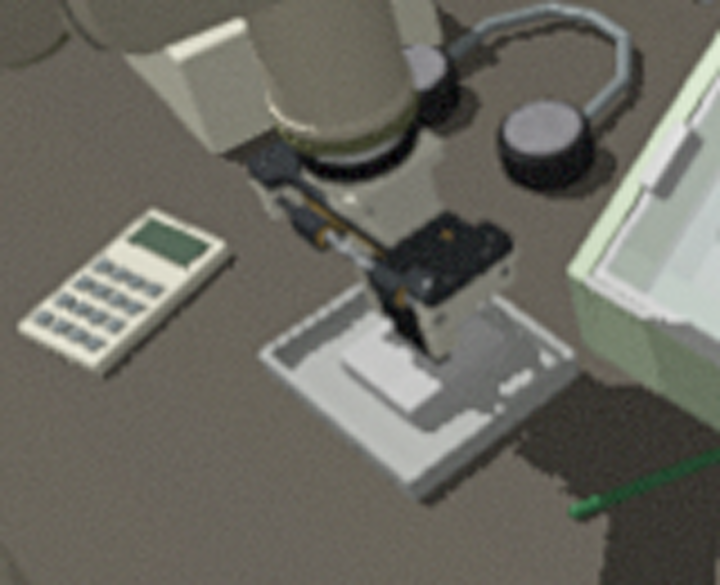

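View pics/c12.png

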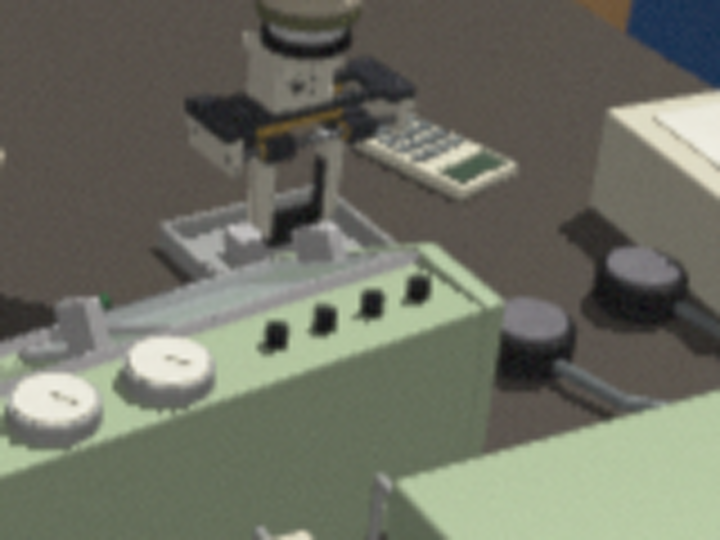

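Request:
servo_tool(plan=[[[-0.0007,0,0.001,0,0.8],[-0.001,0,0.002,0,0.8],[-0.001,0,0.002,0,0.8]]])

```text
clock: 14.9
eef_pos: [370.0, 268.2, 40.8]
eef_rot: [179.9, 0.1, -176.1]
wrist_force: [-5.4, -4.5, 12.2]
width: 0.533
```

Request:
servo_tool(plan=[[[0,0,0.001,0,0.8],[0,0,0.002,0,0.8],[0,0,0.002,0,0.8]]])

```text
clock: 15.15
eef_pos: [370.5, 268.2, 40.3]
eef_rot: [179.9, 0.1, -176.1]
wrist_force: [-3.6, -4.0, 13.2]
width: 0.539
```

Run:
```python
from h import *
save('wrist','w13')
im=cv2.imread('pics/w13_full.png');cv2.imwrite('pics/w13a.png',cv2.resize(im[80:340,110:410],None,fx=2.3,fy=2.3,interpolation=cv2.INTER_CUBIC))
c=cam('wrist');e=telemetry.observe()['eef_pos'];print(e)
y=np.radians(3.9);Rc=R.from_euler('z',y).as_matrix()
for X in (-45,45):
  for Y in (-40,40):
    print(X,Y,proj(c,np.r_[e[:2],0]+Rc@[X,Y,27]).round(1))
```

```text
[370.45621236 268.22686672  40.25206087]
-45 -40 [190.1 157. ]
-45 40 [323.3 157. ]
45 -40 [198.2 287.3]
45 40 [314.7 287.2]
```

View pics/w13a.png

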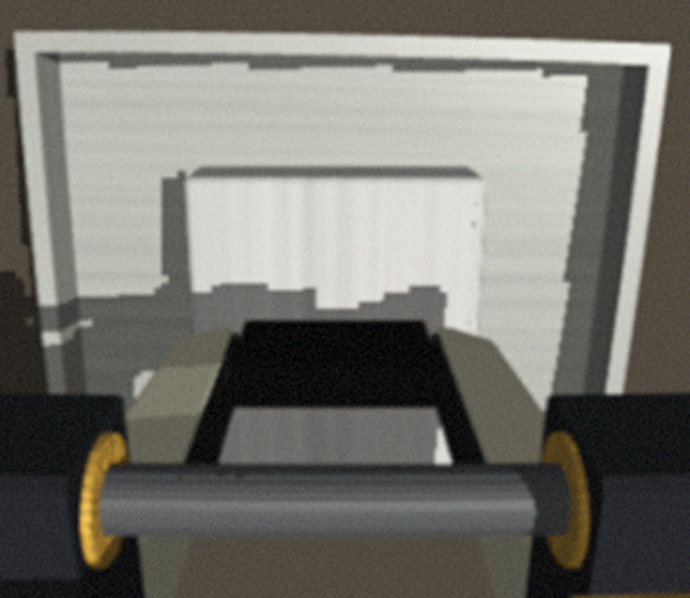

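Request:
servo_tool(plan=[[[0,0,0,0,0.8],[0,0,0,0,0.8],[0,0,0,0,0.8],[0,0,0,0,0.8]]], grip_force=4)

```text
clock: 15.53
eef_pos: [370.2, 268.1, 40.2]
eef_rot: [179.9, 0.1, -176.1]
wrist_force: [-2.5, -1.4, 2.7]
width: 0.537
```

Run:
```python
from h import *
s=telemetry.observe();print(s['eef_pos'],s['eef_rot'],s['wrist_force'],s['wrist_torque'],s['width'])
save('scene','c14',(240,130,160,120),4.5)
```

```text
[370.17959412 268.13809402  40.20881962] [ 1.79901097e+02  1.13870808e-01 -1.76075241e+02] [-2.5088902  -1.37296997  2.70582594] [-0.17717912  0.35416156 -0.02187318] 0.5370024800848139
```

View pics/c14.png

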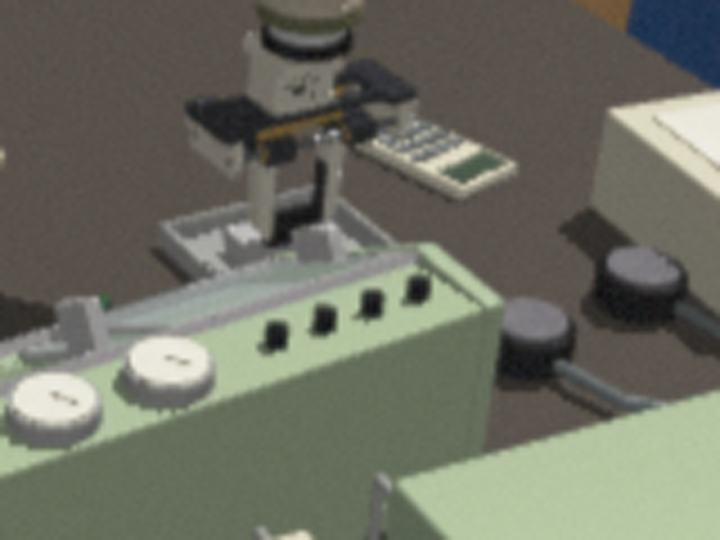

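Request:
servo_tool(plan=[[[0,0,0,0,0.4],[0,0,0,0,0.4],[0,0,0,0,0.4],[0,0,-0.005,0,0.4],[0,0,-0.02,0,0.4],[0,0,-0.05,0,0.4],[0,0,-0.085,0,0.4],[0,0,-0.12,0,0.4],[0,0,-0.15,0,0.4],[0,0,-0.15,0,0.4]]])

```text
clock: 16.42
eef_pos: [373.2, 269.8, 198.0]
eef_rot: [179.6, 0.7, -176.1]
wrist_force: [0.7, 0.8, 0.0]
width: 0.598
```

Run:
```python
from h import *
s=telemetry.observe();print(s['eef_pos'],s['eef_rot'],s['wrist_force'],s['wrist_torque'],s['width'])
save('side','s15',(70,100,160,130),4.5)
save('wrist','w15')
go([564.5,-21.3,230],187)
```

```text
[373.16793112 269.77220323 198.03812681] [ 179.61891302    0.69654751 -176.07148058] [0.723826   0.77896578 0.00360007] [ 0.05042725 -0.02751597  0.01529981] 0.5981733513873886
shift m [-0.1734 -0.3022 -0.0379] turn rad -0.0537 dist 0.3505 t 16.5167
```

View pics/w15.png

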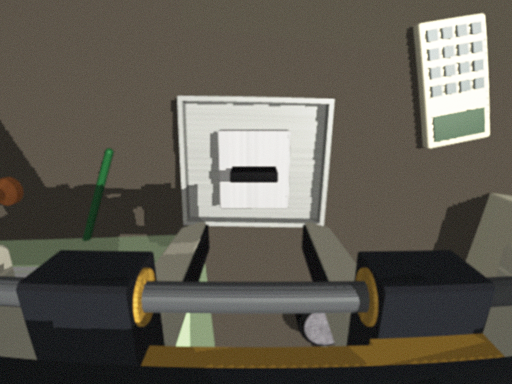

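View pics/s15.png

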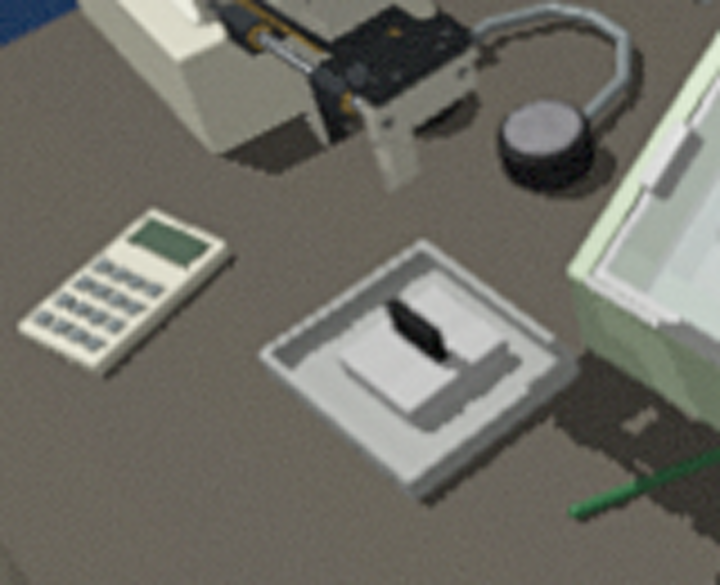

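Request:
servo_tool(plan=[[[-0.01,-0.017,-0.02,0,0.4],[-0.027,-0.047,-0.037,0,0.4],[-0.046,-0.08,-0.037,0,0.4],[-0.066,-0.115,-0.037,-0.02,0.4],[-0.086,-0.15,-0.037,-0.04,0.4],[-0.106,-0.185,-0.037,-0.054,0.4],[-0.126,-0.22,-0.037,-0.054,0.4],[-0.146,-0.254,-0.037,-0.054,0.4],[-0.164,-0.286,-0.037,-0.054,0.4],[-0.173,-0.302,-0.037,-0.054,0.4]]])

```text
clock: 17.35
eef_pos: [564.4, -24.8, 226.4]
eef_rot: [179.8, 0.1, -173.1]
wrist_force: [0.2, 0.0, 1.0]
width: 0.601
```

Request:
servo_tool(plan=[[[0,0,0,0,0.4],[0,0,0,0,0.4],[0,0,0,0,0.4]]], grip_force=12)

```text
clock: 17.6
eef_pos: [563.2, -24.1, 224.6]
eef_rot: [179.8, -0.0, -173.1]
wrist_force: [-0.6, 0.1, 0.7]
width: 0.598
```

Run:
```python
from h import *
s=telemetry.observe();print(s['eef_pos'],s['eef_rot'],s['wrist_force'],s['width'])
save('wrist','w16')
go([564.5,-21.3,190],187)
```

```text
[563.21098487 -24.06887862 224.60401332] [ 1.79758481e+02 -3.10974590e-02 -1.73135438e+02] [-0.59466369  0.12792676  0.67953582] 0.5980231285497826
shift m [-0.0014  0.002   0.0352] turn rad -0.0014 dist 0.0353 t 17.65
```

View pics/w16.png

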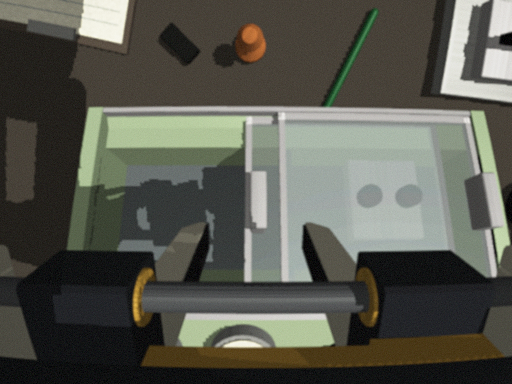

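Request:
servo_tool(plan=[[[-0.0014,0.002,0.02,0,0.4],[-0.0014,0.002,0.045,0,0.45],[-0.0014,0.002,0.065,0,0.5],[-0.0014,0.002,0.08,0,0.5],[-0.0014,0.002,0.088,0,0.5],[-0.0014,0.002,0.088,0,0.5]]])

```text
clock: 18.15
eef_pos: [562.6, -19.6, 135.1]
eef_rot: [179.7, -0.2, -173.0]
wrist_force: [0.4, -0.6, -0.2]
width: 0.5
```

Request:
servo_tool(plan=[[[0,0,0,0,0.7],[0,0,0,0,0.9],[0,0,0,0,1.0],[0,0,0,0,1.0],[0,0,0,0,1.0],[0,0,0,0,1.0]]])

```text
clock: 18.65
eef_pos: [563.3, -20.0, 135.9]
eef_rot: [179.8, -0.1, -173.0]
wrist_force: [-0.2, -1.2, 3.2]
width: 0.146
```

Request:
servo_tool(plan=[[[0,-0.006,0,0,1.0],[0,-0.018,0,0,1.0],[0,-0.032,0,0,1.0],[0,-0.046,0,0,1.0],[0,-0.06,0,0,1.0],[0,-0.074,0,0,1.0],[0,-0.088,0,0,1.0],[0,-0.1,0,0,1.0],[0,-0.11,0,0,1.0],[0,-0.115,0,0,1.0]]])

```text
clock: 19.48
eef_pos: [576.9, -137.0, 135.9]
eef_rot: [179.8, -0.1, -173.1]
wrist_force: [-5.8, 2.9, 7.5]
width: 0.149
```

Request:
servo_tool(plan=[[[0,-0.004,0,0,1.0],[0,-0.008,0,0,1.0],[0,-0.012,0,0,1.0],[0,-0.016,0,0,1.0],[0,-0.02,0,0,1.0],[0,-0.02,0,0,1.0]]])

```text
clock: 19.98
eef_pos: [579.3, -158.0, 135.9]
eef_rot: [179.9, -0.1, -173.1]
wrist_force: [-2.5, -2.6, 1.7]
width: 0.148
```

Request:
servo_tool(plan=[[[0,-0.001,0,0,1.0],[0,-0.002,0,0,1.0],[0,-0.003,0,0,1.0],[0,-0.004,0,0,1.0],[0,-0.005,0,0,1.0],[0,-0.006,0,0,1.0],[0,-0.006,0,0,1.0]]], grip_force=10)

```text
clock: 20.57
eef_pos: [580.0, -164.1, 135.9]
eef_rot: [179.9, -0.1, -173.1]
wrist_force: [-3.2, 1.9, 4.0]
width: 0.148
```

Request:
servo_tool(plan=[[[0,-0.001,0,0,1.0],[0,-0.002,0,0,1.0],[0,-0.003,0,0,1.0],[0,-0.003,0,0,1.0]]])

```text
clock: 20.9
eef_pos: [580.3, -166.4, 135.9]
eef_rot: [179.8, -0.2, -173.1]
wrist_force: [-3.9, 6.1, 4.5]
width: 0.149
```

Request:
servo_tool(plan=[[[0,-0.0003,0,0,1.0],[0,-0.0006,0,0,1.0],[0,-0.0006,0,0,1.0]]])

```text
clock: 21.15
eef_pos: [580.3, -166.3, 135.9]
eef_rot: [179.7, -0.2, -173.1]
wrist_force: [-3.3, 5.6, 5.1]
width: 0.15
```

Request:
servo_tool(plan=[[[0,-0.0004,0,0,1.0],[0,-0.0008,0,0,1.0],[0,-0.0008,0,0,1.0]]])

```text
clock: 21.4
eef_pos: [580.3, -166.3, 135.9]
eef_rot: [179.6, -0.2, -173.1]
wrist_force: [-3.8, 6.6, 4.9]
width: 0.147
```

Request:
servo_tool(plan=[[[0,-0.0008,0,0,1.0],[0,-0.0016,0,0,1.0],[0,-0.002,0,0,1.0],[0,-0.002,0,0,1.0]]])

```text
clock: 21.73
eef_pos: [580.3, -166.4, 135.9]
eef_rot: [179.4, -0.2, -173.0]
wrist_force: [-4.5, 11.0, 7.2]
width: 0.15
```

Run:
```python
from h import *
s=telemetry.observe();print(s['eef_pos'],s['eef_rot'],s['wrist_force'],s['width'])
save('wrist','w17')
im=cv2.imread('pics/w17_full.png');cv2.imwrite('pics/w17a.png',cv2.resize(im[60:340,130:400],None,fx=2.1,fy=2.1,interpolation=cv2.INTER_CUBIC))
```

```text
[ 580.2914833  -166.3770137   135.85841798] [ 179.44610068   -0.20834906 -173.02428664] [-4.50039602 11.02658044  7.23176227] 0.14980597217877148
```

View pics/w17a.png

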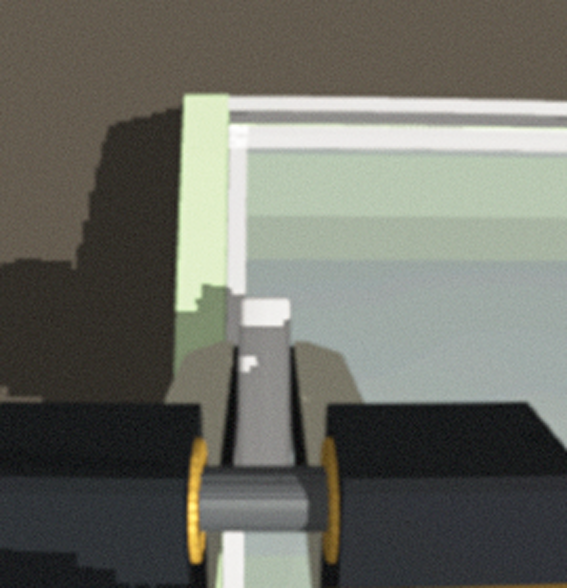

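Request:
servo_tool(plan=[[[0,0,0,0,0.7],[0,0,0,0,0.6],[0,0,0,0,0.6],[0,0,0,0,0.6],[0,0,-0.01,0,0.6],[0,0,-0.03,0,0.6],[0.01,0,-0.06,0,0.6],[0.01,0.02,-0.09,0,0.6],[0.01,0.04,-0.11,0,0.6],[0.01,0.04,-0.11,0,0.6]]])

```text
clock: 22.62
eef_pos: [568.5, -127.4, 253.7]
eef_rot: [179.6, 0.3, -173.0]
wrist_force: [0.7, -0.3, 0.7]
width: 0.401
```

Request:
servo_tool(plan=[[[-0.03,0,-0.03,0,0.5],[-0.06,0,-0.06,0,0.5],[-0.06,0,-0.06,0,0.5],[-0.06,0,-0.06,0,0.5]]])

```text
clock: 22.95
eef_pos: [630.0, -120.7, 316.8]
eef_rot: [179.7, 0.6, -172.9]
wrist_force: [0.2, 0.3, -0.4]
width: 0.496
```

Run:
```python
from h import *
s=telemetry.observe();print(s['eef_pos'],s['eef_rot'],s['wrist_force'],s['width'])
save('wrist','w18')
im=cv2.imread('pics/w18_full.png');cv2.imwrite('pics/w18a.png',cv2.resize(im[60:220,150:310],None,fx=3.7,fy=3.7,interpolation=cv2.INTER_CUBIC))
```

```text
[ 630.0258882  -120.72235949  316.76532973] [ 179.7361195     0.57100283 -172.90448667] [ 0.20524319  0.32415993 -0.44683514] 0.4962204810269857
```

View pics/w18.png

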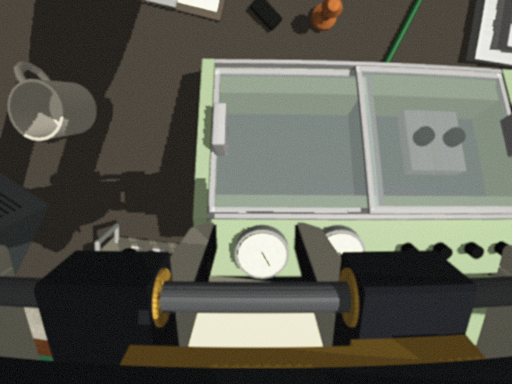

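View pics/w18a.png

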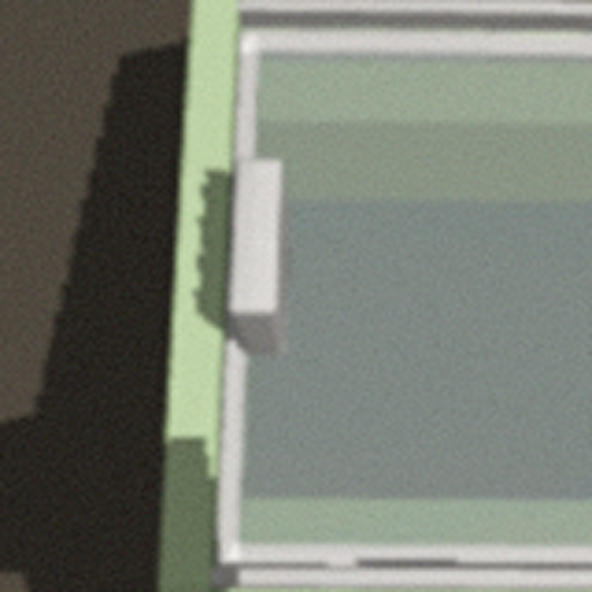

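Run:
```python
from h import *
st=dict(eef_pos=np.array([630.03,-120.72,316.77]),eef_rot=np.array([179.736,.571,-172.904]))
c=cam('wrist',st);yaw=np.radians(6.9);Rc=R.from_euler('z',yaw).as_matrix();n=Rc@[-.5,0,np.sqrt(.75)]
F0=np.array([483.25,5.05,75]);u=Rc@[np.sqrt(.75),0,.5];yv=Rc@[0,1,0]
def s(nm,ps,h):
    P=np.array([onplane(c,(150+x/3.7,60+y/3.7),F0+h*n,n) for x,y in ps]);print(nm,[((p-F0)@u).round(1) for p in P],[((p-F0)@yv).round(1) for p in P])
s("pull",[(235,160),(282,160),(277,313),(230,313)],28)
s("cheek inner edge",[(240,20),(238,100),(222,400),(215,540)],0)
s("door outer edge",[(242,40),(240,100),(224,400),(220,550)],-7.5)
s("cheek outer",[(193,20),(167,440)],0)
```

```text
pull [np.float64(79.5), np.float64(79.5), np.float64(128.3), np.float64(128.3)] [np.float64(-188.8), np.float64(-174.8), np.float64(-174.9), np.float64(-188.4)]
cheek inner edge [np.float64(10.0), np.float64(41.1), np.float64(145.3), np.float64(188.8)] [np.float64(-193.5), np.float64(-192.9), np.float64(-193.9), np.float64(-194.4)]
door outer edge [np.float64(12.6), np.float64(36.3), np.float64(142.9), np.float64(190.4)] [np.float64(-193.6), np.float64(-193.3), np.float64(-194.4), np.float64(-193.9)]
cheek outer [np.float64(9.9), np.float64(158.0)] [np.float64(-209.5), np.float64(-210.1)]
```

Run:
```python
from h import *
from plant import finish_job
s=telemetry.observe();print(s['clock'],s['wrist_force'],s['joint_velocities'].round(2))
save('side','s19',(70,60,320,210),2.4)
print(finish_job())
```

```text
23.0 [-1.09543462 -1.01614711 -0.77306179] [-0.56 -0.51  4.37 -0.17 -0.42 -0.15]
the job is handed in; nothing more can be done
None
```

View pics/s19.png

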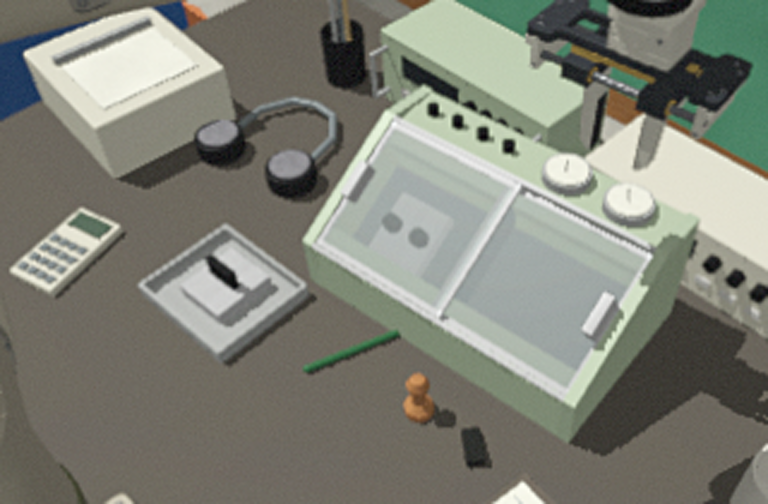

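The job is handed in at 23 s. The bar-grip unit is in the steel tray and the right door is shut again, but no verdict was reported.

I slid the right door about 144 mm to the left by its pull. I lifted the unit out by the ends of its grip. I set its front edge on the tray floor, rolled it flat while still holding it, and released it. Then I slid the door back in small steps until it stopped at its buffer.

**Last checks:**
- **Unit:** in the side and wrist views it lies flat and near the tray's centre. While it was held, the box's front top edge sat in the picture where a flat box should put it. The last push down met about 13 N.
- **Door:** it stopped moving while the push rose to about 11 N, well under the 30 N limit. Its outer edge lines up with the console cheek, with no gap visible.
- **Everything else:** the knob unit, pencil, stamp, eraser and headphones look unmoved in the last picture. The mug looked in place in the last wrist view, but I did not measure any of these.

**What disagreed:**
- **Door pull position:** the last wrist picture put the pull about 4 mm off my earlier estimate. The console's outer edge was off by the same amount, because the arm was still settling when the picture was taken. So I judged the door shut by the stop and by its position against the cheek.
- **Box width:** the box measured about 77 mm wide instead of 80 from above.

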